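Fasten the draw latch of the counter's first-aid case

TASK

The first-aid case standing in its cradle on the reception counter has been left with its draw latch undone. Hook the steel wire loop over the keeper on the lid and draw it back under the keeper's lip until it seats against the post, then swing the green lever over and press it flat; when it is flat, bed the gasket by keeping the lever pressed home with a firm thumb's force, between 10 and 18 N, for half a second, and never lean on the lever or the lid with more than 30 N. Then let go and leave the rest of the counter as it is.

Things in the scene. Friction and masses are not known exactly. Their poses are not given: they have to be found in the camera images.
- case: Orange hard case (256 mm along y, 150 mm along x, top at z = 172 mm), stood on its hinge edge in a fixed steel cradle; it does not move. Origin: on the counter under the lever's pivot. +x: from the lever side over the seam (x = 15 mm) to the lid side with the keeper. The latch lies across the seam on the top, in the x-z plane at y = 0; 100 mm of flat top is free on each side of it.
- lever (a joint): Green lever plate, 24 mm wide, 4 mm thick, reaching 47 mm from its pivot; 0 rad = flat over the case body (pointing to case -x, its upper face at z = 193 mm), pi/2 = upright, 2.35 = fully thrown back over the lid. A stiff pivot (30 mN m): it stays where it is left. The loop hangs on a pin on the lever 16 mm from the pivot. Its plate is called lever_c0 in the rules. It comes to rest on the rubber bumper, at 0 to 0.06 rad.
- loop (a joint): Steel wire loop, 5 mm wire, 44 mm wide outside and 34 mm inside, 47 mm from its pin on the lever to its cross bar. Joint value minus the lever's value is the loop's slope above the case's +x direction. It stays where it is left (12 mN m of friction). Grip it across its width, along case y, from above. It can only move in the latch's x-z plane; moving the bar carries the lever along.
- lid (a joint): The lid half, hinged at the foot, 0 rad = shut tight. Its foam gasket holds it about 0.029 rad open (a 4.6 mm gap at the top) and gives about 12 N per mm at the latch; drawn shut by the latch it reads about 0.003. Keeper and plinth move with it.
- loop_bar (a point): Centre of the loop's 5 mm thick cross bar (its middle along case y). Hooked, it lies only 12 to 18 mm above the case top beside the plinth, so hold it near the fingertips.
- keeper (a point): Where the bar's centre lies when hooked: in the throat of the steel hook on the lid, 16 mm above the case top; axes as the case's. Hook 22 mm wide in y: post face 2.5 mm to -x, lip underside 5 mm above, lip ends 6.5 mm to +x with its edge turned down to 3.5 mm above, hook top 9 mm above. Plinth 6 mm below, 28 mm wide, from 13 mm to -x to 17 mm to +x. So the bar goes in from +x, between plinth and edge.
- lever_pivot (a point): The lever's pivot axis (along case y), 19 mm above the case top. Seated loop: lever at about 1.35 rad, from there it draws the lid in. Push with roughly 5 to 12 N at 35 mm from the pivot, along its arc; straight down on the steep lever jams. Dead centre is near 0.2 rad, then it drops onto its bumper, a hard stop 38 mm from the pivot whose height differs by 2 mm from case to case and is not measured: feel for it.
- lever_pad (a point): Point on the middle of the lever's upper (outer) face, 36 mm from the pivot: the place to press.
- radio_a: Bystander: black handheld radio standing near one end of the case, 34 x 56 x 105 mm plus aerial, 190 mm tall. Origin under its centre.
- radio_b: Bystander: a second such radio. Origin under its centre.
- tape_roll: Bystander: roll of white tape lying flat near the other end of the case, 72 mm across, 24 mm high.
- stapler: Bystander: blue stapler, 130 mm long, 42 mm high.
- date_stamp: Bystander: black date stamp standing, 45 x 60 mm foot, 125 mm tall.
- bell: Bystander: brass counter bell, 84 mm across, 53 mm high.
- marker: Bystander: red marker lying, 115 mm long, 17 mm thick.

How it is judged:
By the outcome, as a careful person would: the job done as asked, in the order asked, and still so for the second after the job is handed in, with the robot touching nothing.
It also fails if it takes over 48 s, if anything falls off the work surface, if the arm or the gripper's body presses on something with over 40 N, if the wrist force passes 120 N, or if a joint passes its speed limit or range.

ROBOT

A 6-joint arm with a two-finger parallel gripper is mounted at the origin on the work surface. World frame = base frame: x ahead of the robot, y to its left, z up, the work surface at z = 0. Lengths are in mm, angles in rad, forces in N, time in s.
With the tool pointing down it reaches from about 350 to 775 mm from the base axis. Payload 7.3 kg.
Tool frame: the origin (TCP) lies midway between the tips of the shut fingers; the grasp point (between the pads) lies 19 mm behind it (bot.grip_depth is the distance from the TCP to the grasp point, in mm); z points along the fingers, x is the direction in which the jaws open and shut, and the axes are right-handed (so a half turn about z gives the same grasp; the last joint's range is limited). The gripper opens to 92 mm and grips with 3 to 60 N. Pads are 19 mm wide; open, the fingers measure 130 mm over their backs; the gripper's body (75 mm by 190 mm) begins 47 mm behind the grasp point.
Start: joints at [-1.305, 0.342, 1.524, -0, 1.275, -0.146], TCP at [210.16, -481.121, 226.741] pointing down, gripper open.
Joint ranges: [-2.53, 2.53], [-0.77, 2.02], [0.04, 2.7], [-1, 4.14], [0.28, 2.66], [-3.11, 3.11]. Speed limits (rad/s): [2.57, 2.57, 3.14, 3.14, 3.14, 3.14].

INTERFACE

Orientations are given as [roll, pitch, yaw] about the fixed x, y, z axes, in that order (R = Rz(yaw) Ry(pitch) Rx(roll)).
In Python, from plant import bot gives the robot as it stands. The module is installed in compiled form; this text tells all that it offers.
- The arm moves only by the shell command python3 -m inch 'ROWS'. ROWS is JSON, a list that holds one entry, the list of rows, each a list of 7 numbers: the shift along the tool's x, y, z each as a share of 0.2 m, from -1 to 1, then the turn, a rotation vector about the tool's x, y, z each as a share of 45 degrees, from -1 to 1, then the closure, from -1 (fully open) to 1 (shut), so that 0 is half open. A call has exactly 10 rows; each row is the pose to reach, as a shift and turn from the pose commanded when the call began, along the tool's axes at that moment; what a row does not reach only later rows make up. A row lasts 1/8 s, in which the tool goes at most 62.5 mm and 10.7 degrees, less where a joint would pass 70% of its speed; a pose out of reach is approached as far as the arm can. A call with a number of a shift or a turn outside -1 to 1 is refused whole. A call with a gripper value outside its range is refused whole. The fingers move at their own pace and stop on an object; the grip force is fixed at half the most. Time passes only in rows, so rows that repeat a pose let the fingers close, or fill a call up. It gives the time, the measured TCP pose, the force and the opening at its end, in the units of the state.
- bot.get_obs(): the state, without advancing time (a new reading comes with each control period).
- bot.capture(name): name is "side" or "top"; returns the picture (384x512x3 uint8, red, green, blue); there is no depth.
- bot.camera_params(name): a dict with "fx", "fy", "cx", "cy" (pixels), "R" (3x3) and "t" (3): a world point X has camera coordinates R X + t. Camera axes: x right, y down, z forward; pixel columns grow to the right and rows downward; lengths in mm; the calibration is good to about 2 mm. A picture is of the moment at which its call begins. camera_params takes no time and is no camera call.
- bot.close_job(): hands the job in, once; it reports no verdict.
The state is a dict: "time": time; "joint_positions": joint angles; "dq": joint speeds; "tau": joint torques, N m; "tool_pos": TCP position; "tcp_rot": TCP orientation; "contact_force": force on the tool from outside, world axes, zero at the start; "moment": the same for the moment, N m; "grip_width": finger opening in mm.
Only numpy, scipy, OpenCV 4.12 (cv2) and the standard library are available. Lean on these libraries where they do the work, as an engineer would, in place of code of your own. Each camera call takes 0.05 s, during which the arm holds its last target.

## Working session

There is one attempt and no reset: what is moved stays moved. The work goes in short steps, Python scripts to look and compute and a shell command to move; the robot and the scene stay as the last step left them, time stands still between calls to the robot, and variables do not carry over. Pictures are saved under pics/ and viewed, and the job is handed in when it is done.

```bash
ls; mkdir -p pics; python3 - <<'E'
from plant import bot
import cv2,numpy as np
o=bot.get_obs();print({k:np.round(v,3).tolist() for k,v in o.items()})
for n in("side","top"):
    im=bot.capture(n);cv2.imwrite(f"pics/{n}0.png",im[:,:,::-1])
    p=bot.camera_params(n);print(n,{k:np.round(v,3).tolist() for k,v in p.items()}, 'C',-np.array(p['R']).T@np.array(p['t']))
E
```

```text
pics
{'time': 0.0, 'joint_positions': [-1.305, 0.343, 1.525, -0.0, 1.275, -0.146], 'dq': [-0.0, -0.002, -0.001, 0.001, -0.002, 0.003], 'tau': [0.001, -43.124, -24.422, 0.072, 0.056, -0.0], 'tool_pos': [210.05, -480.707, 226.061], 'tcp_rot': [-3.141, 0.001, -1.159], 'contact_force': [0.482, -0.598, 0.154], 'moment': [0.029, 0.0, -0.057], 'grip_width': 91.601}
side {'fx': 379.221, 'fy': 379.221, 'cx': 247.228, 'cy': 189.904, 'R': [[0.974, -0.225, 0.007], [-0.17, -0.756, -0.632], [0.148, 0.614, -0.775]], 't': [-586.929, 154.317, 1431.088]} C [ 386.62236773 -894.70576735 1210.9233621 ]
top {'fx': 382.498, 'fy': 382.498, 'cx': 252.465, 'cy': 189.939, 'R': [[-0.021, -1.0, 0.0], [-0.995, 0.02, -0.1], [0.1, -0.002, -0.995]], 't': [-36.039, 585.271, 1334.407]} C [ 447.73730261  -45.03214946 1386.35722898]
```

View pics/side0.png

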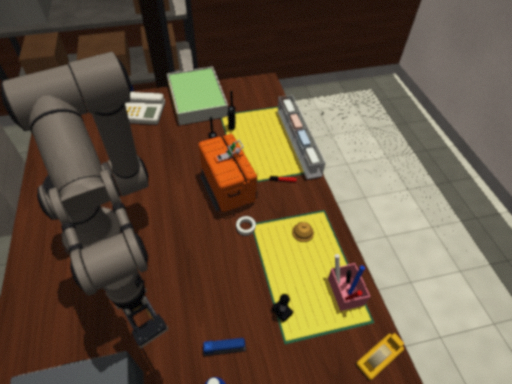

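View pics/top0.png

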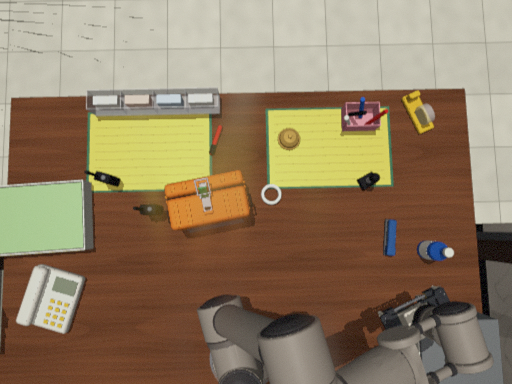

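The side view shows the case at about (228,165), with the latch around (230,150). In the top view the case is at about (208,200), with the latch at (204,193). I'll zoom in on both.

```bash
python3 - <<'E'
import cv2,numpy as np
a=cv2.imread('pics/side0.png')[125:220,185:285];b=cv2.imread('pics/top0.png')[160:240,155:260]
cv2.imwrite('pics/zs0.png',cv2.resize(a,None,fx=6,fy=6,interpolation=cv2.INTER_CUBIC)[:,:600])
cv2.imwrite('pics/zt0.png',cv2.resize(b,None,fx=7,fy=7,interpolation=cv2.INTER_CUBIC))
E
```

```text
(no output)
```

View pics/zs0.png

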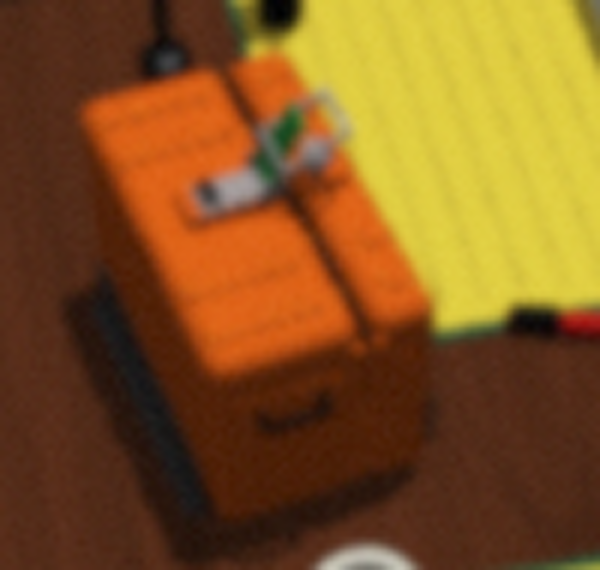

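View pics/zt0.png

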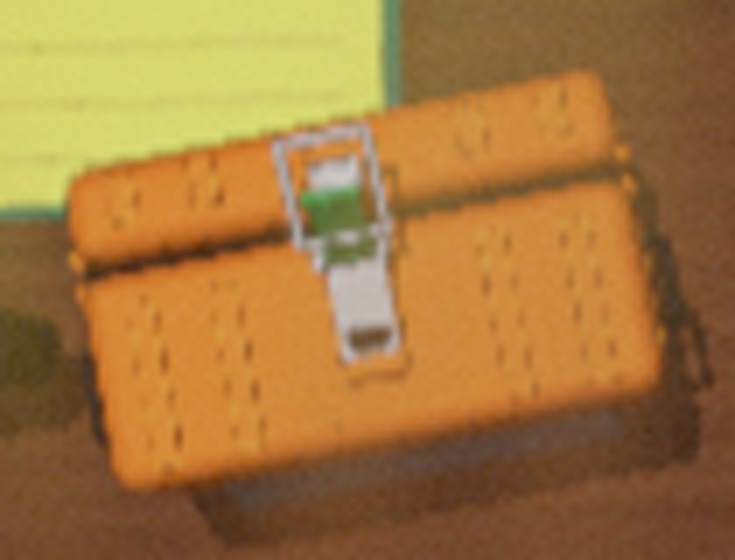

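```bash
cat > h.py <<'E'
import numpy as np
from plant import bot
P={n:bot.camera_params(n) for n in("side","top")}
def ray(n,u,v):
    p=P[n];R=np.array(p['R']);t=np.array(p['t'])
    return -R.T@t, R.T@np.array([(u-p['cx'])/p['fx'],(v-p['cy'])/p['fy'],1.])
def plane(n,u,v,z):
    c,d=ray(n,u,v);return c+d*(z-c[2])/d[2]
def tri(us,ut):
    A=[];b=[]
    (c1,d1),(c2,d2)=ray("side",*us),ray("top",*ut)
    s=np.linalg.lstsq(np.c_[d1,-d2],c2-c1,rcond=None)[0]
    p,q=c1+s[0]*d1,c2+s[1]*d2
    return (p+q)/2,np.linalg.norm(p-q)
def proj(n,X):
    p=P[n];c=np.array(p['R'])@np.array(X)+np.array(p['t']);return np.array([p['cx']+p['fx']*c[0]/c[2],p['cy']+p['fy']*c[1]/c[2]])
E
python3 - <<'E'
from h import *
import cv2
im=cv2.imread('pics/top0.png');sub=im[160:240,155:260]
hsv=cv2.cvtColor(im,cv2.COLOR_BGR2HSV)
m=cv2.inRange(hsv,(8,150,150),(20,255,255))
k=cv2.morphologyEx(m,cv2.MORPH_CLOSE,np.ones((9,9),np.uint8))
c=max(cv2.findContours(k,0,2)[0],key=cv2.contourArea)
r=cv2.minAreaRect(c);print(r)
for q in cv2.boxPoints(r): print(q,plane("top",*q,172).round(1))
B=np.array([plane("top",*q,172)[:2] for q in cv2.boxPoints(r)]);
for i in range(4):
    d=B[(i+1)%4]-B[i];print(np.linalg.norm(d),np.arctan2(d[1],d[0]))
print('ctr',B.mean(0))
T=lambda x,y:(155+(x+.5)/7-.5,160+(y+.5)/7-.5)
S=lambda x,y:(185+(x+.5)/6-.5,125+(y+.5)/6-.5)
for nm,s,t in [('barL/left corner',(325,95),(277,143)),('bar right corner',(350,130),(368,124)),('case corner -x-y top',(215,378),(655,385)),('case corner -x+y',(82,108),(122,488)),('+x-y',(430,300),(600,75))]:
    print(nm,tri(S(*s),T(*t)))
m=cv2.inRange(hsv,(45,60,40),(80,255,255))[160:240,155:260]
print(cv2.findContours(m,0,2)[0] and [ (cv2.boundingRect(c)) for c in cv2.findContours(m,0,2)[0]])
E
```

```text
((206.48077392578125, 199.40383911132812), (46.479515075683594, 80.79983520507812), 78.69007110595703)
[162.3077  184.53847] [593.3 239.9 172. ]
[241.53847 168.6923 ] [639.3 -14.1 172. ]
[250.65385 214.26921] [492.6 -40.4 172. ]
[171.42308 230.11537] [447.8 210.7 172. ]
258.143615102272 -1.3917581810311437
148.96600598286415 -2.9640378102833456
255.07817637473053 1.7474037349665181
148.37309745584793 0.19821551136182358
ctr [543.26325312  99.03444815]
barL/left corner (array([598.86213231, 130.73561458, 221.4134678 ]), np.float64(1.0598946644269294))
bar right corner (array([605.67096792,  89.97220553, 228.21445575]), np.float64(0.7464853793045062))
case corner -x-y top (array([493.68611604, -32.45245368, 162.79395452]), np.float64(3.0023040653156055))
case corner -x+y (array([450.86680463, 209.88599031, 167.06784738]), np.float64(0.9107966976508943))
+x-y (array([633.27161221,  -9.9857371 , 174.06176634]), np.float64(1.1946090473867566))
[(0, 30, 9, 1), (43, 27, 8, 3), (56, 13, 1, 1), (55, 0, 2, 12)]
```

```bash
python3 - <<'E'
from plant import bot
import cv2,numpy as np
for n,(y0,y1,x0,x1) in {"side":(138,172,205,255),"top":(170,218,185,225)}.items():
    im=np.mean([bot.capture(n).astype(float) for _ in range(8)],0)
    np.save(f'{n}.npy',im)
    c=np.clip(im[y0:y1,x0:x1,::-1],0,255).astype(np.uint8)
    f=12
    c=cv2.resize(c,None,fx=f,fy=f,interpolation=cv2.INTER_CUBIC)
    for i in range(0,c.shape[1],5*f): 
        cv2.line(c,(i,0),(i,6),(255,255,255),1);cv2.putText(c,str(x0+i//f),(i,16),0,.35,(255,255,255))
    for i in range(0,c.shape[0],5*f): cv2.putText(c,str(y0+i//f),(0,i+4),0,.35,(255,255,255))
    cv2.imwrite(f'pics/z{n}1.png',c);print(c.shape)
E
```

```text
(408, 600, 3)
(576, 480, 3)
```

View pics/zside1.png

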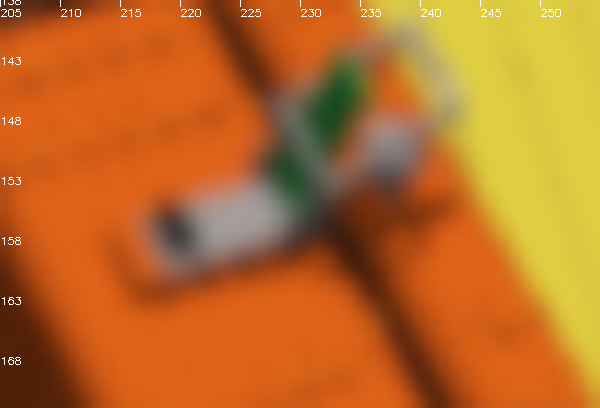

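View pics/ztop1.png

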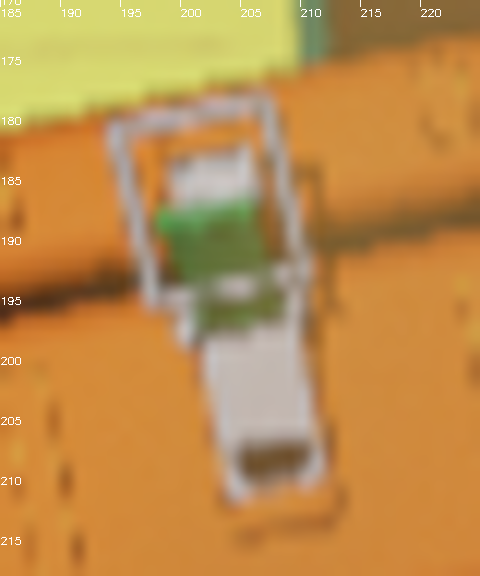

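```bash
cat >> h.py <<'E'
T=lambda x,y:(185+(x+.5)/12-.5,170+(y+.5)/12-.5)
S=lambda x,y:(205+(x+.5)/12-.5,138+(y+.5)/12-.5)
E
python3 - <<'E'
from h import *
ya=.178; ex=np.array([np.cos(ya),np.sin(ya),0]);ey=np.array([-ex[1],ex[0],0])
def show(n,X): print(n,X.round(1),'case-ish x,y',round(X@ex,1),round(X@ey,1))
for nm,s,t in [('bar',(430,72),(192,113)),('barL',(405,35),(117,128)),('barR',(455,110),(268,98)),('pin',(307,143),(226,287)),('pinL',(283,100),(152,298)),('pinR',(330,185),(300,272)),('levtip',(350,70),(203,208)),('channel end',(163,240),(275,487))]:
    X,e=tri(S(*s),T(*t));show(nm+f' e{e:.1f}',X)
show('hook top +x edge z197',plane("top",*T(210,155),197))
show('hook top side blob z195',plane("side",*S(395,140),195))
for q in [(360,248),(470,226),(60,307),(110,298)]: show('seam body edge',plane("top",*T(*q),172))
for q in [(0,300),(100,278),(340,232),(470,205)]: show('seam lid edge',plane("top",*T(*q),172))
E
```

```text
bar e1.7 [601.1 110.8 223.5] case-ish x,y 611.2 2.6
barL e2.2 [597.6 130.2 222.1] case-ish x,y 611.2 22.4
barR e1.4 [604.5  91.2 225. ] case-ish x,y 611.1 -17.3
pin e0.9 [559.1 104.4 207.6] case-ish x,y 568.7 3.8
pinL e0.4 [555.9 123.4 209. ] case-ish x,y 568.9 23.0
pinR e0.7 [562.5  85.3 207.1] case-ish x,y 568.8 -15.6
levtip e2.1 [575.3 106.9 233.5] case-ish x,y 585.1 3.3
channel end e3.1 [509.5  94.8 185.1] case-ish x,y 518.2 3.0
hook top +x edge z197 [594.3 109.7 197. ] case-ish x,y 604.3 2.7
hook top side blob z195 [589.  112.2 195. ] case-ish x,y 599.6 6.1
seam body edge [571.7  73.3 172. ] case-ish x,y 575.6 -29.1
seam body edge [576.9  43.9 172. ] case-ish x,y 575.6 -58.9
seam body edge [557.6 153.1 172. ] case-ish x,y 575.8 51.9
seam body edge [559.7 139.8 172. ] case-ish x,y 575.6 38.5
seam lid edge [559.8 169.  172. ] case-ish x,y 580.8 67.2
seam lid edge [565.1 142.4 172. ] case-ish x,y 581.4 40.1
seam lid edge [576.1  78.5 172. ] case-ish x,y 580.9 -24.7
seam lid edge [582.6  43.9 172. ] case-ish x,y 581.1 -60.0
```

```bash
python3 -m inch '[[[-0.2,-0.2,-0.2,0,0,0.1,-1],[-0.4,-0.4,-0.35,0,0,0.2,-1],[-0.6,-0.6,-0.35,0,0,0.298,-1],[-0.8,-0.8,-0.35,0,0,0.298,-1],[-0.95,-0.95,-0.35,0,0,0.298,-1],[-1,-1,-0.35,0,0,0.298,-1],[-1,-1,-0.35,0,0,0.298,-1],[-1,-1,-0.35,0,0,0.298,-1],[-1,-1,-0.35,0,0,0.298,-1],[-1,-1,-0.35,0,0,0.298,-1]]]'
cat >> h.py <<'E'
ya=.178; ex=np.array([np.cos(ya),np.sin(ya),0]);ey=np.array([-ex[1],ex[0],0])
def st():
    o=bot.get_obs();p=np.array(o['tool_pos']);f=np.array(o['contact_force'])
    print('t',round(float(o['time']),2),'case',round(p@ex-560.6,2),round(p@ey-3.,2),round(p[2],2),'rot',np.round(o['tcp_rot'],3),'F',round(f@ex,2),round(f@ey,2),round(f[2],2),'M',np.round(o['moment'],2),'w',round(float(o['grip_width']),1))
E
python3 -c "
from h import *
st()"
```

```text
time: 2.15
tool_pos: [313.1, -218.4, 296.5]
tcp_rot: [3.141, 0.0, -1.394]
contact_force: [0.4, 0.1, 0.5]
grip_width: 92.1
t 2.15 case -291.08 -273.43 296.54 rot [ 3.141  0.    -1.394] F 0.4 0.01 0.47 M [-0.02  0.    0.03] w 92.1
```

```bash
python3 -m inch '[[[-0.2,-0.25,0,0,0,0,-1],[-0.4,-0.5,0,0,0,0,-1],[-0.6,-0.75,0,0,0,0,-1],[-0.8,-1,0,0,0,0,-1],[-0.8,-1,0,0,0,0,-1],[-0.8,-1,0,0,0,0,-1],[-0.8,-1,0,0,0,0,-1],[-0.8,-1,0,0,0,0,-1],[-0.8,-1,0,0,0,0,-1],[-0.8,-1,0,0,0,0,-1]]]' >/dev/null
python3 -m inch '[[[-0.15,-0.2,0,0,0,0,-1],[-0.3,-0.38,0,0,0,0,-1],[-0.45,-0.55,0,0,0,0,-1],[-0.56,-0.7,0,0,0,0,-1],[-0.567,-0.71,0,0,0,0,-1],[-0.567,-0.71,0.1,0,0,0,-1],[-0.567,-0.71,0.2,0,0,0,-1],[-0.567,-0.71,0.22,0,0,0,-1],[-0.567,-0.71,0.22,0,0,0,-1],[-0.567,-0.71,0.22,0,0,0,-1]]]'
python3 - <<'E'
from h import *
import cv2
st()
for n,(y0,y1,x0,x1) in {"side":(110,180,180,280),"top":(150,220,165,245)}.items():
    c=bot.capture(n)[y0:y1,x0:x1,::-1]
    cv2.imwrite(f'pics/{n}2.png',cv2.resize(c,None,fx=7,fy=7,interpolation=cv2.INTER_CUBIC))
E
```

```text
time: 4.65
tool_pos: [602.0, 111.6, 253.9]
tcp_rot: [-3.14, -0.0, -1.393]
contact_force: [0.2, -0.0, 0.8]
grip_width: 91.8
t 4.65 case 51.64 0.2 253.87 rot [-3.14  -0.    -1.393] F 0.22 -0.08 0.77 M [-0.01 -0.02 -0.01] w 91.8
```

View pics/side2.png

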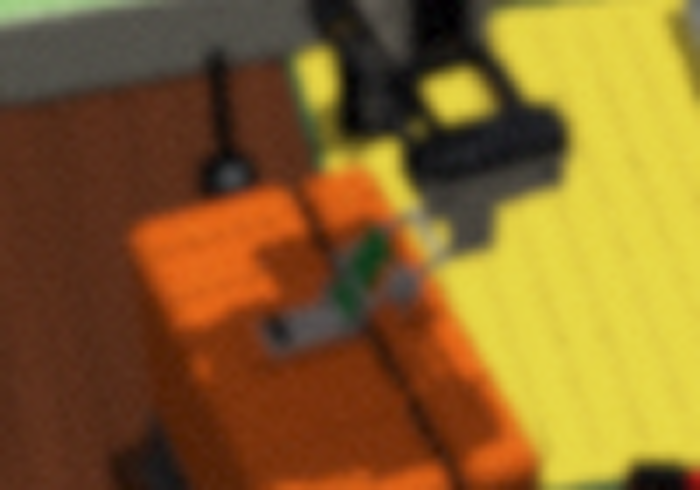

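View pics/top2.png

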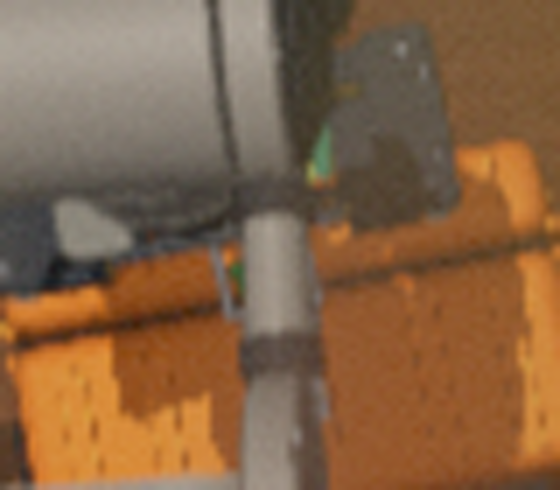

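Side view: the open fingers straddle the loop, with the near finger at about (470,215) in the crop and the loop at about (430,235). I'll descend and close.

```bash
python3 -m inch '[[[0,0.003,0.04,0,0,0,-1],[0,0.005,0.09,0,0,0,-1],[0,0.005,0.14,0,0,0,-1],[0,0.005,0.185,0,0,0,-1],[0,0.005,0.185,0,0,0,-0.4],[0,0.005,0.185,0,0,0,-0.1],[0,0.005,0.185,0,0,0,0.0],[0,0.005,0.185,0,0,0,0.03],[0,0.005,0.185,0,0,0,0.03],[0,0.005,0.185,0,0,0,0.03]]]'
python3 - <<'E'
from h import *
import cv2
st()
for n,(y0,y1,x0,x1) in {"side":(110,180,180,280)}.items():
    c=bot.capture(n)[y0:y1,x0:x1,::-1]
    cv2.imwrite(f'pics/{n}3.png',cv2.resize(c,None,fx=7,fy=7,interpolation=cv2.INTER_CUBIC))
E
```

```text
time: 6.0
tool_pos: [600.7, 111.7, 215.8]
tcp_rot: [-3.141, 0.0, -1.393]
contact_force: [-0.2, 0.9, 0.5]
grip_width: 44.8
t 6.0 case 50.38 0.56 215.78 rot [-3.141  0.    -1.393] F -0.02 0.88 0.49 M [ 0.18 -0.06 -0.01] w 44.8
```

View pics/side3.png

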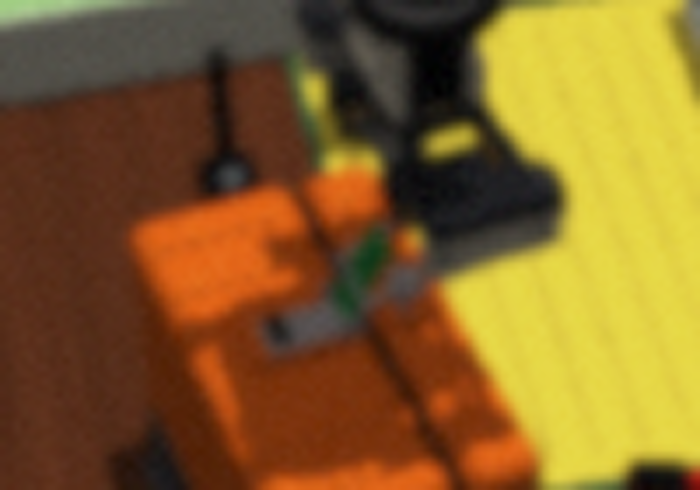

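```bash
python3 -m inch '[[[0,0,0,0,0,0,1],[0,0,0,0,0,0,1],[0,0,0,0,0,0,1],[0,-0.005,0.03,0,0,0,1],[0,-0.006,0.06,0,0,0,1],[0,-0.006,0.09,0,0,0,1],[0,-0.006,0.12,0,0,0,1],[0,-0.006,0.14,0,0,0,1],[0,-0.006,0.15,0,0,0,1],[0,-0.006,0.15,0,0,0,1]]]'
python3 - <<'E'
from h import *
import cv2
st()
for n,(y0,y1,x0,x1) in {"side":(110,180,180,280)}.items():
    c=bot.capture(n)[y0:y1,x0:x1,::-1]
    cv2.imwrite(f'pics/{n}4.png',cv2.resize(c,None,fx=7,fy=7,interpolation=cv2.INTER_CUBIC))
E
```

```text
time: 7.3
tool_pos: [601.5, 112.0, 185.4]
tcp_rot: [3.141, 0.0, -1.393]
contact_force: [-2.1, 3.9, 2.3]
grip_width: 42.5
t 7.3 case 51.19 0.71 185.44 rot [ 3.141  0.    -1.393] F -1.36 4.19 2.3 M [ 0.85  0.33 -0.08] w 42.5
```

View pics/side4.png

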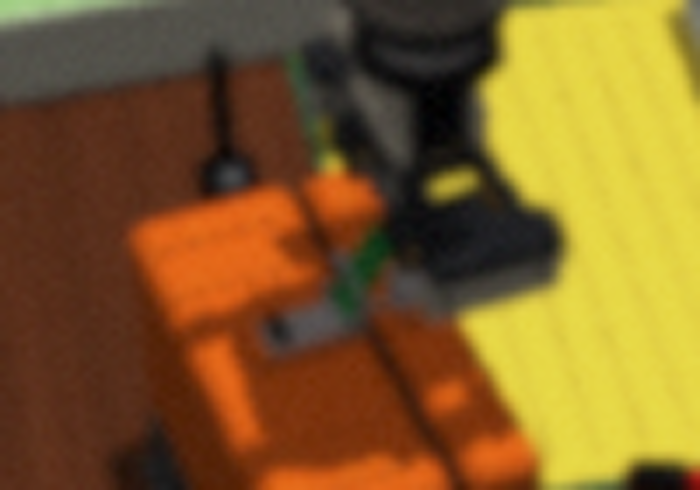

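```bash
python3 -m inch '[[[-0.0035,0,0.005,0,0,0,1],[-0.0035,0,0.01,0,0,0,1],[-0.0035,0,0.015,0,0,0,1],[-0.0035,0,0.02,0,0,0,1],[-0.0035,0,0.024,0,0,0,1],[-0.0035,0,0.028,0,0,0,1],[-0.0035,0,0.03,0,0,0,1],[-0.0035,0,0.03,0,0,0,1],[-0.0035,0,0.03,0,0,0,1],[-0.0035,0,0.03,0,0,0,1]]]'
python3 - <<'E'
from h import *
st()
E
```

```text
time: 8.6
tool_pos: [601.8, 112.4, 179.7]
tcp_rot: [-3.141, -0.0, -1.393]
contact_force: [-0.7, 0.2, 3.3]
grip_width: 42.2
t 8.6 case 51.61 1.03 179.73 rot [-3.141 -0.    -1.393] F -0.61 0.35 3.27 M [0.02 0.28 0.04] w 42.2
```

```bash
python3 -m inch '[[[0,0,0.003,0,0,0,1],[0,0,0.006,0,0,0,1],[0,0,0.008,0,0,0,1],[0,0,0.01,0,0,0,1],[0,0,0.01,0,0,0,1],[0,0,0.01,0,0,0,1],[0,0,0.01,0,0,0,1],[0,0,0.01,0,0,0,1],[0,0,0.01,0,0,0,1],[0,0,0.01,0,0,0,1]]]' >/dev/null
python3 - <<'E'
from h import *
st()
E
```

```text
t 9.85 case 51.59 1.15 177.72 rot [-3.141 -0.    -1.393] F -0.59 -1.2 3.05 M [-0.13  0.18 -0.01] w 42.2
```

```bash
python3 -m inch '[[[0,0,0.002,0,0,0,1],[0,0,0.004,0,0,0,1],[0,0,0.006,0,0,0,1],[0,0,0.0075,0,0,0,1],[0,0,0.0075,0,0,0,1],[0,0,0.0075,0,0,0,1],[0,0,0.0075,0,0,0,1],[0,0,0.0075,0,0,0,1],[0,0,0.0075,0,0,0,1],[0,0,0.0075,0,0,0,1]]]' >/dev/null
python3 - <<'E'
from h import *
import cv2
st()
for n,(y0,y1,x0,x1) in {"side":(110,180,180,280)}.items():
    c=bot.capture(n)[y0:y1,x0:x1,::-1]
    cv2.imwrite(f'pics/{n}5.png',cv2.resize(c,None,fx=7,fy=7,interpolation=cv2.INTER_CUBIC))
E
```

```text
t 11.1 case 51.56 1.19 176.21 rot [-3.142 -0.    -1.393] F -0.55 -0.14 3.37 M [-0.09  0.23 -0.01] w 42.5
```

View pics/side5.png

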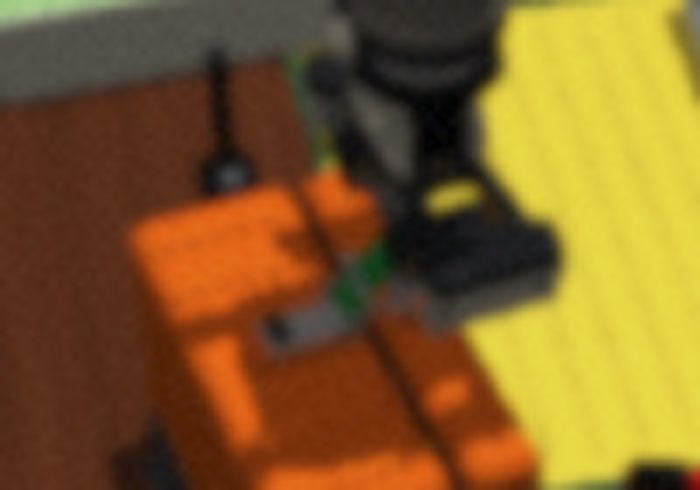

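```bash
python3 -m inch '[[[0,0,-0.005,0,0,0,1],[0,0.006,-0.005,0,0,0,1],[0,0.012,-0.005,0,0,0,1],[0,0.018,-0.005,0,0,0,1],[0,0.024,-0.005,0,0,0,1],[0,0.03,-0.005,0,0,0,1],[0,0.036,-0.005,0,0,0,1],[0,0.042,-0.005,0,0,0,1],[0,0.042,-0.005,0,0,0,1],[0,0.042,-0.005,0,0,0,1]]]' >/dev/null
python3 - <<'E'
from h import *
st()
E
```

```text
t 12.4 case 42.8 1.2 177.18 rot [ 3.141 -0.    -1.393] F 1.17 -0.23 2.57 M [-0.04 -0.15  0.01] w 42.3
```

```bash
python3 -m inch '[[[0,0.004,0,0,0,0,1],[0,0.008,0,0,0,0,1],[0,0.012,0,0,0,0,1],[0,0.015,0,0,0,0,1],[0,0.018,0,0,0,0,1],[0,0.018,0,0,0,0,1],[0,0.018,0,0,0,0,1],[0,0.018,0,0,0,0,1],[0,0.018,0,0,0,0,1],[0,0.018,0,0,0,0,1]]]' >/dev/null
python3 - <<'E'
from h import *
st()
E
```

```text
t 13.65 case 39.37 1.2 177.16 rot [ 3.141 -0.    -1.393] F 0.32 -0.19 3.74 M [-0.01 -0.01  0.03] w 42.9
```

```bash
python3 -m inch '[[[0,0.003,0,0,0,0,1],[0,0.006,0,0,0,0,1],[0,0.009,0,0,0,0,1],[0,0.012,0,0,0,0,1],[0,0.012,0,0,0,0,1],[0,0.012,0,0,0,0,1],[0,0.012,0,0,0,0,1],[0,0.012,0,0,0,0,1],[0,0.012,0,0,0,0,1],[0,0.012,0,0,0,0,1]]]' >/dev/null
python3 - <<'E'
from h import *
import cv2
st()
for n,(y0,y1,x0,x1) in {"side":(110,180,180,280)}.items():
    c=bot.capture(n)[y0:y1,x0:x1,::-1]
    cv2.imwrite(f'pics/{n}6.png',cv2.resize(c,None,fx=7,fy=7,interpolation=cv2.INTER_CUBIC))
E
```

```text
t 14.9 case 37.01 1.17 177.15 rot [ 3.141 -0.    -1.393] F 1.78 -0.11 1.19 M [ 0.01 -0.03  0.01] w 42.5
```

View pics/side6.png

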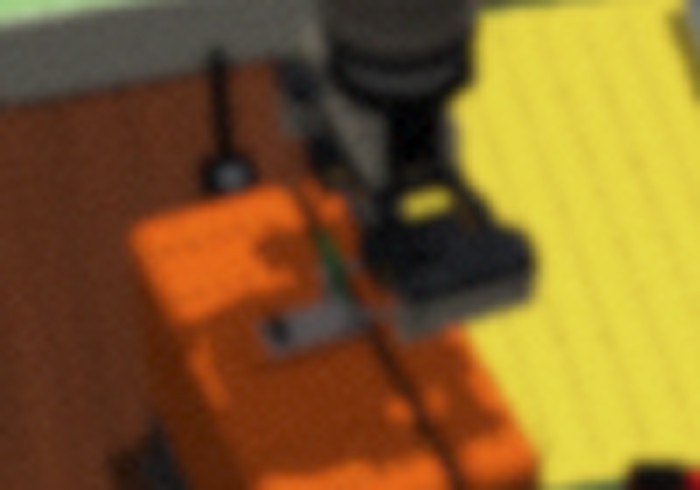

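```bash
python3 -m inch '[[[0,0.002,0,0,0,0,1],[0,0.004,0,0,0,0,1],[0,0.006,0,0,0,0,1],[0,0.007,0,0,0,0,1],[0,0.007,0,0,0,0,1],[0,0.007,0,0,0,0,1],[0,0.007,0,0,0,0,1],[0,0.007,0,0,0,0,1],[0,0.007,0,0,0,0,1],[0,0.007,0,0,0,0,1]]]' >/dev/null
python3 - <<'E'
from h import *
st()
E
```

```text
t 16.2 case 36.45 1.17 177.33 rot [-3.14  -0.    -1.393] F 5.28 0.44 0.82 M [ 0.12 -0.8   0.03] w 42.2
```

Fx reached 5.3 N with the arm stalled at x≈36.5, so the bar is seated against the post. I'll open and rise.

```bash
python3 -m inch '[[[0,0,0,0,0,0,-0.4],[0,-0.002,0,0,0,0,-0.4],[0,-0.005,0,0,0,0,-0.4],[0,-0.007,-0.05,0,0,0,-0.4],[0,-0.007,-0.13,0,0,0,-0.4],[0,-0.007,-0.25,0,0,0,-0.4],[0,-0.1,-0.4,0,0,0,0.2],[0,-0.2,-0.4,0,0,0,1],[0,-0.2,-0.4,0,0,0,1],[0,-0.2,-0.4,0,0,0,1]]]' >/dev/null
python3 - <<'E'
from h import *
import cv2
st()
for n,(y0,y1,x0,x1) in {"side":(110,180,180,280),"top":(165,220,175,235)}.items():
    im=np.mean([bot.capture(n).astype(float) for _ in range(2)],0)
    c=im[y0:y1,x0:x1,::-1].astype(np.uint8)
    cv2.imwrite(f'pics/{n}7.png',cv2.resize(c,None,fx=8,fy=8,interpolation=cv2.INTER_CUBIC))
E
```

```text
t 17.45 case 75.09 1.23 257.23 rot [ 3.141 -0.    -1.393] F 0.7 0.3 0.62 M [ 0.06  0.03 -0.02] w 28.7
```

View pics/side7.png

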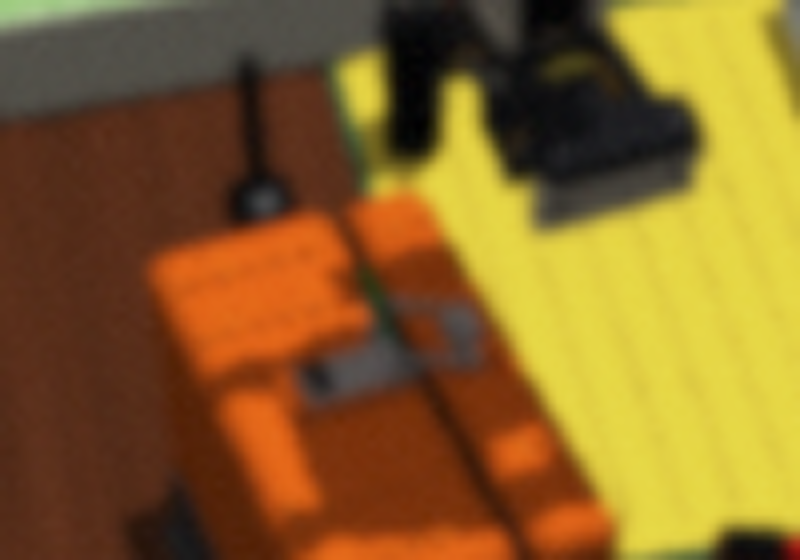

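View pics/top7.png

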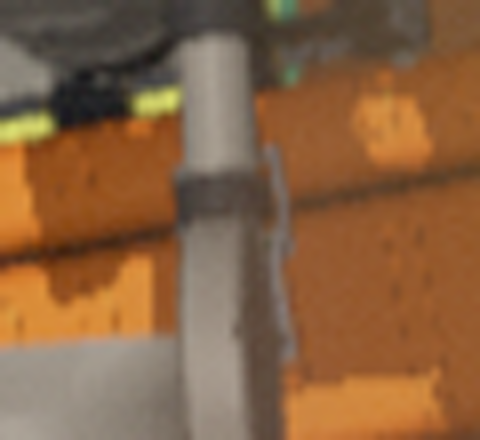

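Side view: the loop is around the keeper at about (460,330) in the crop, and the lever is near upright. Next I'll move to the +x side of the lever.

```bash
python3 -m inch '[[[0,0,0,0,0,0,1],[0,0.05,0.05,0,0,0,1],[0,0.1,0.1,0,0,0,1],[0,0.15,0.155,0,0,0,1],[0,0.2,0.155,0,0,0,1],[0,0.24,0.155,0,0,0,1],[0,0.27,0.155,0,0,0,1],[0,0.29,0.155,0,0,0,1],[0,0.305,0.155,0,0,0,1],[0,0.305,0.155,0,0,0,1]]]' >/dev/null
python3 - <<'E'
from h import *
import cv2
st()
c=bot.capture("side")[110:180,180:280,::-1]
cv2.imwrite('pics/side8.png',cv2.resize(c,None,fx=8,fy=8,interpolation=cv2.INTER_CUBIC))
p=bot.get_obs()['tool_pos'];p=np.array(p);x0=p@ex-560.6;z0=p[2]
for th in np.arange(1.35,-.01,-.075):
    r=35+9*(1.35-th)/1.35
    x=-r*np.cos(th)+.5*np.sin(th)+9.5;z=191+r*np.sin(th)+.5*np.cos(th)
    print(round(th,3),round(x,1),round(z,1),'ty',round(-(x-x0)/200,4),'tz',round(-(z-z0)/200,4))
E
```

```text
t 18.9 case 14.73 1.18 226.31 rot [-3.141 -0.    -1.393] F -0.16 0.27 -0.33 M [-0.02  0.08  0.01] w 0.5
1.35 2.3 225.3 ty 0.0625 tz 0.0048
1.275 -0.4 225.1 ty 0.076 tz 0.0056
1.2 -3.1 224.7 ty 0.0895 tz 0.0075
1.125 -5.8 224.1 ty 0.1031 tz 0.0104
1.05 -8.5 223.3 ty 0.1165 tz 0.0144
0.975 -11.1 222.3 ty 0.1298 tz 0.0195
0.9 -13.7 221.1 ty 0.1428 tz 0.0257
0.825 -16.3 219.6 ty 0.1554 tz 0.033
0.75 -18.7 217.9 ty 0.1676 tz 0.0414
0.675 -21.0 216.1 ty 0.1793 tz 0.0508
0.6 -23.2 214.0 ty 0.1903 tz 0.0611
0.525 -25.3 211.7 ty 0.2006 tz 0.0725
0.45 -27.2 209.3 ty 0.2101 tz 0.0847
0.375 -28.9 206.7 ty 0.2188 tz 0.0978
0.3 -30.5 203.9 ty 0.2265 tz 0.1117
0.225 -31.8 201.0 ty 0.2332 tz 0.1263
0.15 -32.9 197.9 ty 0.2388 tz 0.1415
0.075 -33.8 194.8 ty 0.2433 tz 0.1573
0.0 -34.5 191.5 ty 0.2466 tz 0.1736
```

View pics/side8.png

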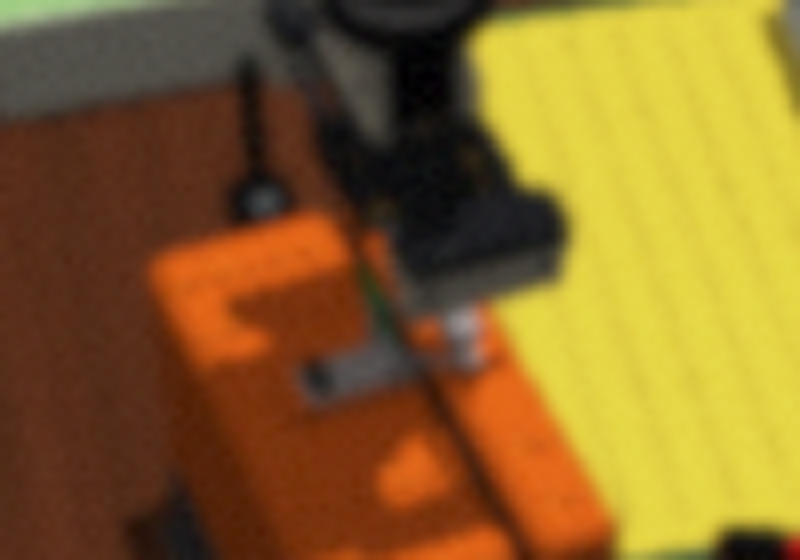

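```bash
python3 -m inch '[[[0,0.03,0.002,0,0,0,1],[0,0.05,0.004,0,0,0,1],[0,0.0625,0.005,0,0,0,1],[0,0.069,0.0055,0,0,0,1],[0,0.076,0.006,0,0,0,1],[0,0.083,0.0065,0,0,0,1],[0,0.09,0.0075,0,0,0,1],[0,0.096,0.009,0,0,0,1],[0,0.103,0.0105,0,0,0,1],[0,0.103,0.0105,0,0,0,1]]]' >/dev/null
python3 - <<'E'
from h import *
st()
E
```

```text
t 20.2 case -4.08 1.08 224.76 rot [-3.137 -0.    -1.393] F 8.09 -0.07 -1.75 M [ 0.35 -1.39  0.04] w 0.4
```

```bash
python3 -m inch '[[[0,0.007,0.002,0,0,0,1],[0,0.0135,0.004,0,0,0,1],[0,0.02,0.0065,0,0,0,1],[0,0.027,0.009,0,0,0,1],[0,0.0335,0.012,0,0,0,1],[0,0.04,0.015,0,0,0,1],[0,0.046,0.0185,0,0,0,1],[0,0.0525,0.0225,0,0,0,1],[0,0.0585,0.0265,0,0,0,1],[0,0.0645,0.031,0,0,0,1]]]' >/dev/null
python3 - <<'E'
from h import *
st()
E
```

```text
t 21.45 case -16.43 1.02 219.17 rot [-3.135e+00 -1.000e-03 -1.393e+00] F 7.21 -0.69 0.59 M [ 0.33 -1.39 -0.07] w 0.8
```

```bash
python3 - <<'E'
from h import *
import cv2
c=bot.capture("side")[110:180,180:280,::-1]
cv2.imwrite('pics/side9.png',cv2.resize(c,None,fx=8,fy=8,interpolation=cv2.INTER_CUBIC))
E
```

```text
(no output)
```

View pics/side9.png

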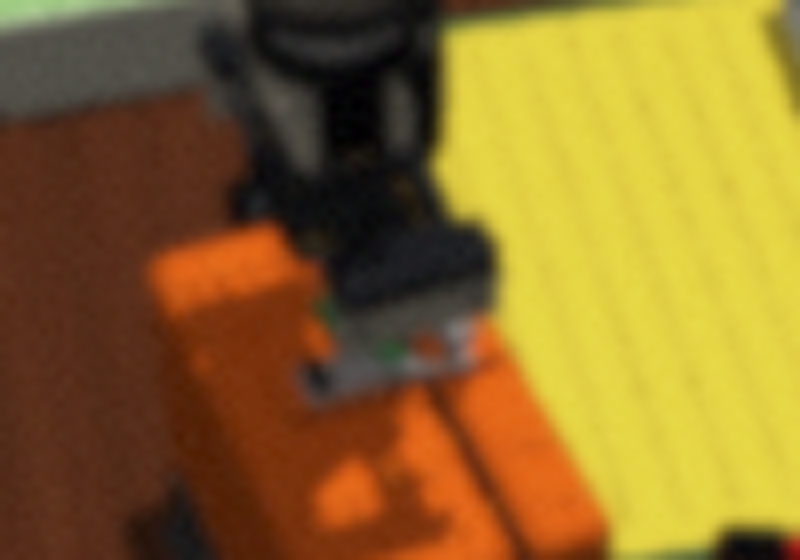

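```bash
python3 -m inch '[[[0,0.006,0.0045,0,0,0,1],[0,0.0117,0.0094,0,0,0,1],[0,0.017,0.0145,0,0,0,1],[0,0.0225,0.02,0,0,0,1],[0,0.028,0.0255,0,0,0,1],[0,0.033,0.031,0,0,0,1],[0,0.038,0.037,0,0,0,1],[0,0.0425,0.0433,0,0,0,1],[0,0.047,0.05,0,0,0,1],[0,0.0513,0.0564,0,0,0,1]]]' >/dev/null
python3 - <<'E'
from h import *
st()
E
```

```text
t 22.75 case -29.57 1.24 206.2 rot [ 3.14   0.    -1.393] F 1.1 -0.05 0.27 M [ 0.06 -0.06  0.01] w 0.5
```

```bash
python3 - <<'E'
from h import *
import cv2
c=bot.capture("side")[125:175,200:260,::-1]
cv2.imwrite('pics/side10.png',cv2.resize(c,None,fx=12,fy=12,interpolation=cv2.INTER_CUBIC))
c=bot.capture("top")[165:220,175:235,::-1]
cv2.imwrite('pics/top10.png',cv2.resize(c,None,fx=10,fy=10,interpolation=cv2.INTER_CUBIC))
E
```

```text
(no output)
```

View pics/side10.png

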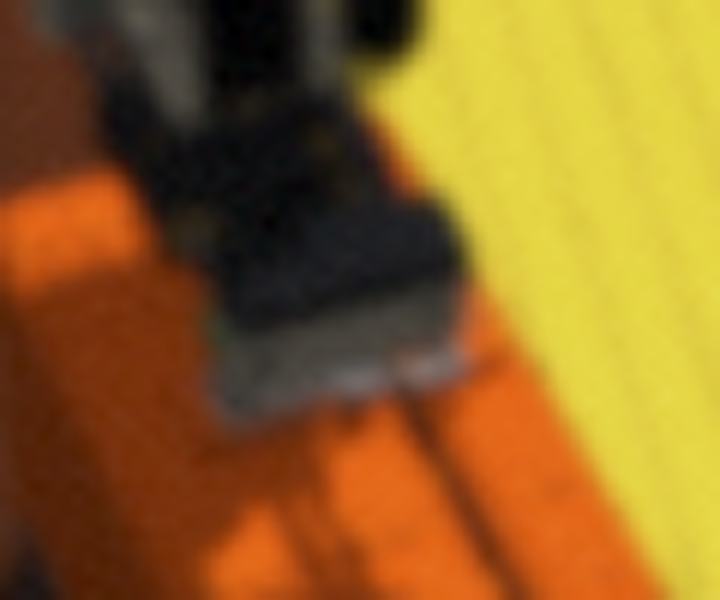

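View pics/top10.png

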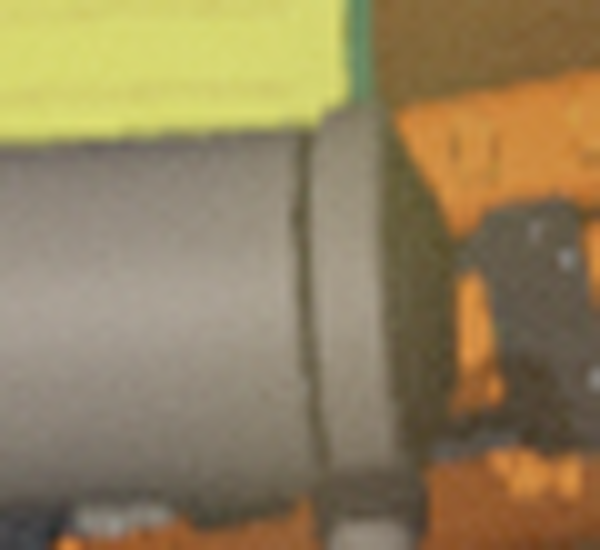

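```bash
python3 - <<'E'
from h import *
for th in (0,.2,.3,.4,.6,.8):
  for y in (-12,12):
    x=-47*np.cos(th)+2*np.sin(th);z=191+47*np.sin(th)+2*np.cos(th)
    X=(x+560.6)*ex+(y+3.5)*ey+np.array([0,0,z]);p=proj("side",X);print(th,y,((p-[200,125]+.5)*12).round(0))
for c in [(-29.6-9.5,-19),(-29.6-9.5,19)]:
    X=(c[0]+560.6)*ex+(c[1]+4)*ey+np.array([0,0,206.2]);print('finger corner',((proj("side",X)-[200,125]+.5)*12).round(0))
E
```

```text
0 -12 [216. 408.]
0 12 [189. 357.]
0.2 -12 [219. 386.]
0.2 12 [192. 335.]
0.3 -12 [222. 375.]
0.3 12 [195. 323.]
0.4 -12 [227. 363.]
0.4 12 [200. 312.]
0.6 -12 [240. 340.]
0.6 12 [213. 289.]
0.8 -12 [259. 318.]
0.8 12 [231. 267.]
finger corner [245. 385.]
finger corner [202. 304.]
```

```bash
python3 -m inch '[[[0,0.003,0.0045,0,0,0,1],[0,0.0055,0.009,0,0,0,1],[0,0.0077,0.0139,0,0,0,1],[0,0.01,0.0185,0,0,0,1],[0,0.0125,0.0235,0,0,0,1],[0,0.0144,0.0285,0,0,0,1],[0,0.0165,0.033,0,0,0,1],[0,0.018,0.0375,0,0,0,1],[0,0.02,0.042,0,0,0,1],[0,0.02,0.042,0,0,0,1]]]' >/dev/null
python3 - <<'E'
from h import *
st()
E
```

```text
t 24.1 case -33.06 1.19 198.16 rot [ 3.141 -0.    -1.393] F 0.96 0.12 0.21 M [ 0.02 -0.01  0.01] w 0.5
```

```bash
python3 -m inch '[[[0,0.003,0.002,0,0,0,1],[0,0.006,0.004,0,0,0,1],[0,0.01,0.006,0,0,0,1],[0,0.01,0.008,0,0,0,1],[0,0.01,0.01,0,0,0,1],[0,0.01,0.012,0,0,0,1],[0,0.01,0.014,0,0,0,1],[0,0.01,0.016,0,0,0,1],[0,0.01,0.016,0,0,0,1],[0,0.01,0.016,0,0,0,1]]]' >/dev/null
python3 - <<'E'
from h import *
st()
E
```

```text
t 25.35 case -35.01 1.19 195.01 rot [-3.142 -0.    -1.393] F -1.13 -0.63 -0.1 M [-0.    0.01 -0.03] w 0.9
```

```bash
python3 -m inch '[[[0,0,0.002,0,0,0,1],[0,0,0.004,0,0,0,1],[0,0,0.006,0,0,0,1],[0,0,0.008,0,0,0,1],[0,0,0.008,0,0,0,1],[0,0,0.008,0,0,0,1],[0,0,0.008,0,0,0,1],[0,0,0.008,0,0,0,1],[0,0,0.008,0,0,0,1],[0,0,0.008,0,0,0,1]]]' >/dev/null
python3 - <<'E'
from h import *
st()
E
```

```text
t 26.6 case -34.9 1.2 194.34 rot [-3.141 -0.    -1.393] F -2.27 -0.63 7.4 M [-0.04  0.43  0.  ] w 0.4
```

```bash
python3 -m inch '[[[0,0,0.001,0,0,0,1],[0,0,0.002,0,0,0,1],[0,0,0.003,0,0,0,1],[0,0,0.004,0,0,0,1],[0,0,0.004,0,0,0,1],[0,0,0.004,0,0,0,1],[0,0,0.004,0,0,0,1],[0,0,0.004,0,0,0,1],[0,0,0.004,0,0,0,1],[0,0,0.004,0,0,0,1]]]' >/dev/null
python3 - <<'E'
from h import *
st()
E
```

```text
t 27.85 case -34.9 1.2 194.24 rot [-3.14  -0.    -1.393] F -3.89 0.36 12.43 M [-0.04  0.8  -0.05] w 0.6
```

```bash
python3 -m inch '[[[0,0,0.001,0,0,0,1],[0,0,0.001,0,0,0,1],[0,0,0.001,0,0,0,1],[0,0,0.001,0,0,0,1],[0,0,0.001,0,0,0,1],[0,0,0.001,0,0,0,1],[0,0,0.001,0,0,0,1],[0,0,0.001,0,0,0,1],[0,0,0.001,0,0,0,1],[0,0,0.001,0,0,0,1]]]' >/dev/null
python3 - <<'E'
from h import *
st()
E
```

```text
t 29.1 case -34.91 1.18 194.2 rot [-3.14  -0.    -1.393] F -4.84 0.11 12.91 M [-0.09  0.88 -0.02] w 0.4
```

```bash
python3 -m inch '[[[0,0,-0.01,0,0,0,1],[0,0,-0.06,0,0,0,1],[0,0,-0.2,0,0,0,1],[0,0,-0.4,0,0,0,1],[0.2,0,-0.5,0,0,0,1],[0.5,0,-0.5,0,0,0,1],[0.8,0,-0.5,0,0,0,1],[1,0,-0.5,0,0,0,1],[1,0,-0.5,0,0,0,1],[1,0,-0.5,0,0,0,1]]]' >/dev/null
python3 - <<'E'
from h import *
import cv2
st()
im=np.mean([bot.capture("side").astype(float) for _ in range(3)],0)
cv2.imwrite('pics/side11.png',cv2.resize(im[125:175,200:260,::-1].astype(np.uint8),None,fx=12,fy=12,interpolation=cv2.INTER_CUBIC))
im=np.mean([bot.capture("top").astype(float) for _ in range(3)],0);np.save('topend.npy',im)
cv2.imwrite('pics/top11.png',cv2.resize(im[170:218,185:225,::-1].astype(np.uint8),None,fx=12,fy=12,interpolation=cv2.INTER_CUBIC))
cv2.imwrite('pics/topfull.png',im[:,:,::-1].astype(np.uint8))
E
```

```text
t 30.35 case -35.11 -198.36 292.45 rot [ 3.141e+00  1.000e-03 -1.393e+00] F -0.21 0.27 0.2 M [ 0.04  0.03 -0.03] w 0.3
```

View pics/side11.png

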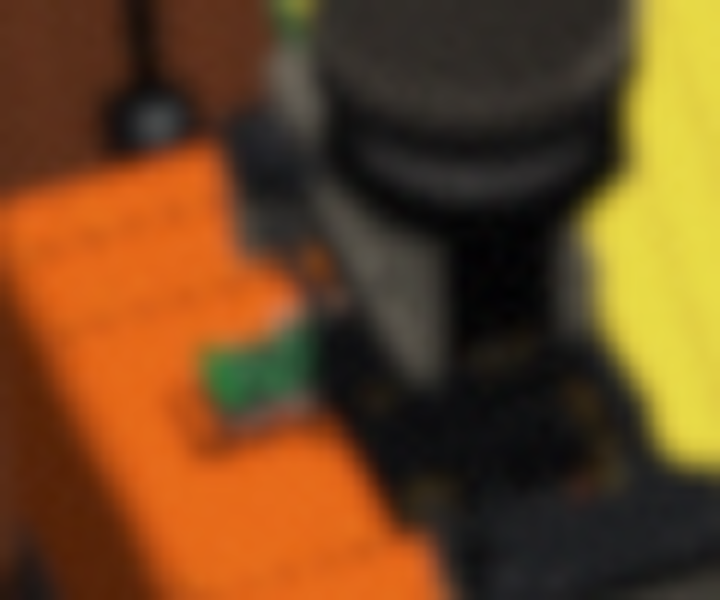

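View pics/top11.png

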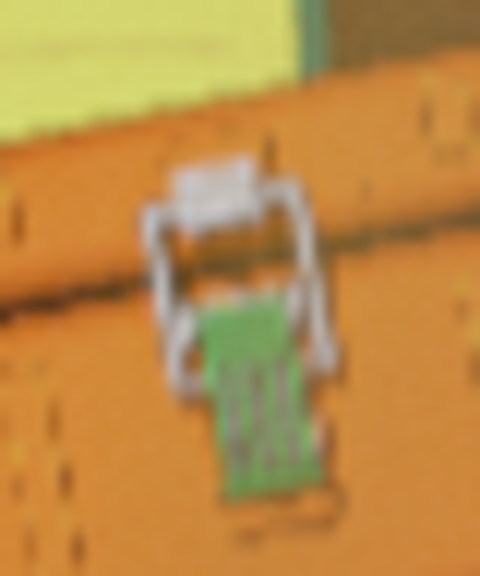

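View pics/topfull.png

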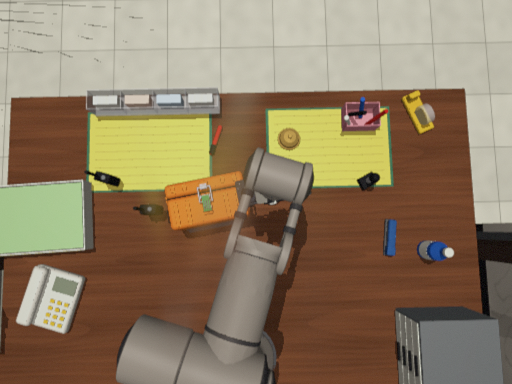

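The top view shows the green lever flat over the body, with its tip at about (275,495) in the crop. The loop sits under the keeper at about (215,190), the seam is narrowed, and nothing else has moved. I'm handing it in.

```bash
python3 - <<'E'
from h import *
st();print(bot.close_job())
E
```

```text
t 30.65 case -34.92 -197.9 292.65 rot [-3.141 -0.    -1.392] F -0.57 -0.39 0.44 M [ 0.07 -0.07  0.  ] w 0.3
the job is handed in; nothing more can be done
None
```

The first-aid case is latched, and the job was handed in at 30.7 s; no verdict was reported.

- **Loop:** I hooked it over the keeper and drew it back until it stopped against the post, at about 5 N along x.
- **Lever:** I swung it over along its arc with about 7–8 N at the readings I took, then felt it stop on the bumper at z ≈ 194.4 mm.
- **Gasket:** I held the lever down for about two seconds. The two readings taken then were 12.4 and 12.9 N vertical (13.0 and 13.8 N in total), inside the 10–18 N band.
- **Force limit:** The highest force I read was 13.8 N. Forces are only reported at the end of each move, so I have no readings in between.
- **Last checks:** After letting go, the pictures show the lever flat, the loop in the keeper and the seam narrowed. The bystanders look where they were, except the tape roll, which the arm partly hid in the last top view. The gripper was clear and the wrist force was below 1 N. I judged the seam by eye and did not measure the lid angle.
- **Disagreement:** I expected the bar to touch the plinth while I was lowering it, but felt no contact. My estimate of the bar's height was therefore about 1 mm low, which did not affect the hooking.

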